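# Ready the stirring dish

### The job

Get the metal dish on the magnetic stirrer ready for a stirring run: lower the longer of the two white stirring bars into it so that it lies on the dish's floor, then close the dish with the large knobbed lid, seated flat on the rim. The dish stays where it stands on the stirrer's plate; set both parts down gently, do not drop them.

Things in the scene. Friction and masses are not known exactly. Their poses are not given: they have to be found in the camera images.
- dish: Open round stainless steel dish: outer diameter 120 mm, height 60 mm, wall 3 mm (mouth 114 mm wide), floor 4 mm thick. Origin at the centre of its underside, z up; it stands loose, 0.45 kg, on the round dark plate (156 mm wide, 85 mm above the bench) of a cream magnetic stirrer with a blue panel. The stirrer's housing reaches at most 180 mm from the dish's axis, lower than the plate, and is fixed.
- bar: The longer white stirring bar, an octagonal prism 60 mm long and 12 mm across its flats, lying on the bench; about 35 g. Origin at the centre of its underside, its own x axis along the bar, z up. (A shorter one, 28 mm long, also lies about: not the one.)
- lid: Larger aluminium lid, right way up on the bench: below, a round boss 90 mm wide, 6 mm high (12 mm play in the mouth); above it a disc 140 mm wide, 5 mm thick; on top an upright black round knob 24 mm wide, 28 mm high. 39 mm high in all, 0.2 to 0.33 kg. Origin: centre of the boss underside, z up; seated, it is 54 mm above the dish origin. (A lid 86 mm wide also lies about: too small.)
There are look-alikes about, which are no part of the job. What is shaped like the lid but orange or pink is not meant.

How it is judged:
By the outcome, as a careful person would: the job done as asked, in the order asked, and still so for the second after the job is handed in, with the robot touching nothing.
It also fails if it takes over 61 s, if anything falls off the work surface, if the arm or the gripper's body presses on something with over 40 N, if the wrist force passes 120 N, or if a joint passes its speed limit or range.

### The arm

A 6-joint arm with a two-finger parallel gripper is mounted at the origin on the work surface. World frame = base frame: x ahead of the robot, y to its left, z up, the work surface at z = 0. Lengths are in mm, angles in rad, forces in N, time in s.
With the tool pointing down it reaches from about 375 to 900 mm from the base axis. Payload 3.1 kg.
Tool frame: the origin (TCP) lies on the centre line of the jaws, within the pads' length; the fingertips stand 19 mm ahead of it and the grasp point (between the pads) is the TCP (ctrl.finger_overhang is the z of the fingertips in the tool frame, in mm); z points along the fingers, y is the line along which they close (so a half turn about z gives the same grasp; the last joint's range is limited). The gripper opens to 87 mm and grips with 3 to 60 N. Pads are 19 mm wide; open, the fingers measure 117 mm over their backs; the gripper's body (75 mm by 190 mm) begins 51 mm behind the grasp point.
Start: joints at [0.925, 0.527, 1.433, -0, 1.181, -0.178], TCP at [281.227, 558.129, 241.548] pointing down, gripper open.
Joint ranges: [-3.08, 3.08], [-0.75, 2.2], [0.22, 2.44], [-1.43, 4.57], [0, 2.65], [-2.85, 2.85]. Speed limits (rad/s): [2.79, 2.79, 3.14, 3.14, 3.14, 3.14].

### API

Orientations are given as a unit quaternion [x, y, z, w].
In Python, from bench import telemetry, cams, ctrl, models gives the robot as it stands.
- The arm moves only by the tool send_rows, never from a script. Its argument "rows" is a list of rows, each a list of 7 numbers: the turn, a rotation vector about the tool's x, y, z in degrees, then the shift along the tool's x, y, z in m, then the gripper's target within -1 to 1 (fully open at 1, half-way at 0, shut at -1). A call has 1 to 8 rows; each row shifts and turns the commanded pose from where the row before left it, along the tool's axes as they then stand; what a row does not reach is not made up. A row lasts 1/8 s, in which the tool goes at most 62.5 mm and 10.7 degrees, less where a joint would pass 70% of its speed; a pose out of reach is approached as far as the arm can. A call is refused whole if a number of a shift passes 0.0625 or a number of a turn 10.7, either way. A call with a gripper value outside its range is refused whole. The fingers move at their own pace and stop on an object; the grip force is fixed at half the most. Time passes only in rows, so rows that do not move let the fingers close. It gives the time, the measured TCP pose, the force, the opening and the grip force at its end, in the units of the state.
- telemetry.observe(): the state, without advancing time (a new reading comes with each control period).
- cams.snapshot(name): name is "side" or "top"; returns the picture (420x560x3 uint8, blue, green, red); there is no depth.
- cams.calibration(name): a dict with "fx", "fy", "cx", "cy" (pixels), "origin" and "orientation" of the camera in the world. Camera axes: x right, y down, z forward; pixel columns grow to the right and rows downward; lengths in mm; the calibration is good to about 2 mm. A picture is of the moment at which its call begins. calibration takes no time and is no camera call.
- ctrl.finish_job(): hands the job in; it is judged then, once.
Trained networks look in the newest picture that a camera, given by its name, has taken for a name from the list of things; names that differ only in an ending like _2 or _b are one class to them, and where a whole thing is asked for, a point or a joint stands for the part that bears it (a point fixed in the world has none). Each returns a list of dicts, best first, with "conf" (0 to 1); they miss things now and then, are a little off and sometimes report something else, mostly with a low value. They report only what shows in the picture. A call takes as long as a camera call. They do not tell look-alikes from the thing itself.
- models.regions_of(label, camera): "mask" (420x560 bool, what is visible of it) and "box" ([left, top, width, height] in pixels, round what is visible of it).
- models.tip_of(label, camera): "point" ([column, row] in pixels: a listed point, or the origin of a listed thing).
The state is a dict: "time": time; "q": joint angles; "qvel": joint speeds; "tau": joint torques, N m; "tool_pos": TCP position; "tool_rot": TCP orientation; "contact_force": force on the tool from outside, world axes, zero at the start; "moment": the same for the moment, N m; "gripper_width": finger opening in mm; "grasp_force": force on a finger pad.
Only numpy, scipy, OpenCV 4.12 (cv2) and the standard library are available. Lean on these libraries where they do the work, as an engineer would, in place of code of your own. Each camera call takes 0.05 s, during which the arm holds its last target. There are 200 camera calls.

## Working session

There is one attempt and no reset: what is moved stays moved. The work goes in short steps, Python scripts to look and compute and a tool call to move; the robot and the scene stay as the last step left them, time stands still between calls to the robot, and variables do not carry over. Pictures are saved under pics/ and viewed, at most 10 in all, crops included, and the job is handed in when it is done.

Besides the shell and the picture viewer there is one more tool, called as name([rows], argument=value, ...), one row to a line, values as JSON. send_rows: Moves the arm, as the interface text tells. Its arguments: {"type":"object","properties":{"rows":{"type":"array"}},"required":["rows"]}

```bash
mkdir -p pics; ls
python3 - <<'E'
from bench import telemetry,cams,ctrl,models
import cv2
for c in("top","side"):
    im=cams.snapshot(c); cv2.imwrite(f"pics/{c}0.png",im); print(c,cams.calibration(c))
    for l in("dish","bar","lid"):
        for r in models.regions_of(l,c): print(l,"box",r["box"],round(r["conf"],2),int(r["mask"].sum()))
        for r in models.tip_of(l,c): print(l,"pt",r["point"],round(r["conf"],2))
print(telemetry.observe())
E
```

```text
pics
top {'fx': 444.0962936046597, 'fy': 444.0962936046597, 'cx': 281.3317681623935, 'cy': 213.43529907174621, 'origin': array([ 346.40742079,   69.01188045, 1279.55719925]), 'orientation': array([-0.70253705,  0.70747073, -0.05480118,  0.0540711 ])}
dish box [276.2, 156.1, 39.8, 48.6] 0.85 1683
dish pt [294.5, 181.4] 0.85
bar pt [406.5, 231.4] 0.42
lid box [116.8, 159.8, 47.5, 44.7] 0.95 1811
lid box [174.7, 173.1, 50.0, 48.7] 0.9 1749
lid box [330.1, 107.1, 45.4, 43.2] 0.86 1678
lid box [150.3, 277.1, 52.3, 49.3] 0.56 2008
lid pt [199.5, 200.1] 0.91
lid pt [351.4, 132.0] 0.79
lid pt [176.4, 301.6] 0.56
side {'fx': 408.2041096792655, 'fy': 408.2041096792655, 'cx': 287.9536763340803, 'cy': 211.07905510857768, 'origin': array([ 215.4067783 , -641.0208436 ,  666.99223059]), 'orientation': array([ 0.87651738, -0.18286844,  0.09528057, -0.43496899])}
dish box [306.4, 175.8, 48.7, 47.1] 0.93 2196
dish pt [329.8, 210.6] 0.83
bar pt [344.0, 364.1] 0.54
lid box [252.3, 168.3, 45.8, 27.2] 0.88 986
lid box [141.3, 183.0, 51.4, 25.1] 0.7 1144
lid box [397.8, 240.6, 65.6, 40.5] 0.58 2133
lid pt [275.3, 182.2] 0.95
lid pt [167.4, 196.6] 0.94
lid pt [269.4, 154.6] 0.91
lid pt [428.0, 262.1] 0.79
{'time': 0.7, 'q': array([ 9.25500749e-01,  5.27461804e-01,  1.43267287e+00,  1.71080807e-05,
        1.18138777e+00, -1.78512365e-01]), 'qvel': array([-0.0003392 , -0.00093787,  0.00087067, -0.00010795, -0.00064211,
        0.00162017]), 'tau': array([-1.17597861e-03, -4.39868474e+01, -1.76947349e+01,  6.32638112e-02,
        5.06004912e-02, -8.31831755e-06]), 'tool_pos': array([281.23483764, 558.14753099, 241.58054551]), 'tool_rot': array([2.31281658e-01, 9.72886835e-01, 3.53340415e-05, 6.80126292e-06]), 'contact_force': array([ 0.48222604,  0.44636851, -0.20891008]), 'moment': array([-0.00486363,  0.01170677,  0.01505628]), 'grasp_force': 0.0, 'gripper_width': 87.2695800200094}
```

View pics/top0.png

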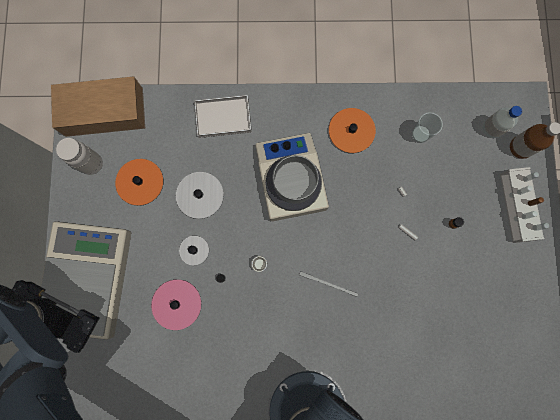

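View pics/side0.png

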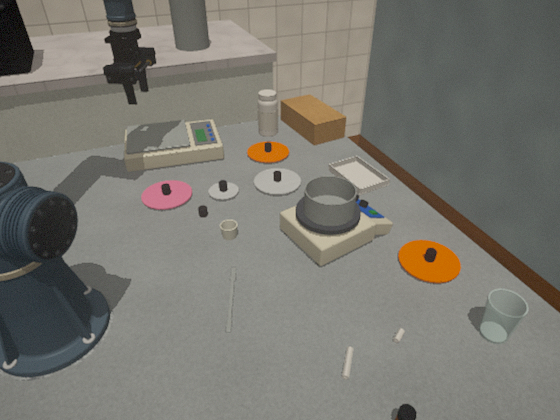

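Top view: the long bar is at (408,232). It could be confused with the short bar (402,191) or the glass rod (328,284). The large aluminium lid is at (199,195). Its look-alikes are the small lid (194,250), the orange lids (139,182) and (352,130), and the pink one (176,304). The dish is at (294,181). Next: the measurements and one close crop of each choice.

```bash
cat > h.py <<'E'
import numpy as np,cv2
from scipy.spatial.transform import Rotation as R
from bench import telemetry,cams,ctrl,models
def ray(c,p):
    k=cams.calibration(c)
    d=R.from_quat(k["orientation"]).apply([(p[0]-k["cx"])/k["fx"],(p[1]-k["cy"])/k["fy"],1])
    return np.array(k["origin"]),d
def onz(c,p,z):
    o,d=ray(c,p); return (o+d*(z-o[2])/d[2])[:2]
def proj(c,P):
    k=cams.calibration(c); v=R.from_quat(k["orientation"]).inv().apply(np.asarray(P,float)-k["origin"])
    return np.array([k["cx"]+k["fx"]*v[...,0]/v[...,2],k["cy"]+k["fy"]*v[...,1]/v[...,2]]).T
def go(xyz,yaw=None):
    "shift (m) in tool axes after the turn, turn about tool z (deg, half-turn equivalent)"
    s=telemetry.observe(); r=R.from_quat(s["tool_rot"]); t=0
    if yaw is not None:
        x=r.as_matrix()[:,0]; psi=np.arctan2(x[1],x[0]); q1=np.arctan2(xyz[1],xyz[0])
        c=[(abs(q1+np.pi/2-psi+w),w) for w in (0,)]
        t=-(yaw-psi); t=(t+np.pi/2)%np.pi-np.pi/2
        x0=np.arctan2(s["tool_pos"][1],s["tool_pos"][0])
        print("q6 end",[round(float(s["q"][5]+t+k*np.pi+q1-x0),2) for k in(-1,0,1)])
        r=r*R.from_rotvec([0,0,t])
    print("t",s["time"],"turn",np.degrees(t).round(2),"shift m",r.inv().apply(np.asarray(xyz)-s["tool_pos"]).round(4),
      "tilt",(R.from_quat(s["tool_rot"]).as_matrix()[:,2]).round(3),"pos",s["tool_pos"].round(1),"w",round(s["gripper_width"],1))
E
python3 - <<'E'
from h import *
t=cv2.imread("pics/top0.png"); s=cv2.imread("pics/side0.png")
def blob(im,c,roi,th,z,name):
    x,y,w,h=roi; g=cv2.cvtColor(im,6)[y:y+h,x:x+w]; m=(g>th).astype(np.uint8)
    n,l,st,ce=cv2.connectedComponentsWithStats(m); i=1+st[1:,4].argmax()
    yy,xx=np.nonzero(l==i); pts=np.array([onz(c,(a+x,b+y),z) for a,b in zip(xx,yy)])
    ctr=pts.mean(0); e=pts-ctr; u,S,v=np.linalg.svd(e,full_matrices=False)
    print(name,c,st[i].tolist(),(ce[i]+[x,y]).round(1),"world",ctr.round(1),"ext",np.ptp(e@v.T,axis=0).round(1),"axis deg",np.degrees(np.arctan2(v[0,1],v[0,0])).round(1))
blob(t,"top",(390,218,36,28),150,9,"bar"); blob(s,"side",(335,342,26,40),150,9,"bar")
blob(t,"top",(392,182,20,16),150,7,"short")
blob(t,"top",(170,168,58,56),125,11,"lid"); blob(s,"side",(248,162,60,36),140,11,"lid")
for c,p in(("top",(294.5,181.4)),("side",(329.8,210.6))): print("dish",c,onz(c,p,85))
for c,p in(("top",(199.5,200.1)),("side",(275.3,182.2))): print("lid tip",c,onz(c,p,0))
up=lambda im,x,y,w,h,W,H:cv2.resize(im[y:y+h,x:x+w],(W,H),interpolation=cv2.INTER_CUBIC)
cv2.imwrite("pics/crop.png",np.vstack([np.hstack([up(t,390,180,40,70,171,300),up(t,168,163,65,65,300,300),up(t,255,140,75,75,300,300)])[:,:771],np.hstack([up(s,330,320,80,60,400,300),up(s,295,165,75,60,371,300)])]))
E
```

```text
bar top [10, 7, 18, 14, 52] [408.7 231.7] world [ 488.1 -299. ] ext [57.   7.1] axis deg -128.7
bar side [8, 4, 11, 31, 184] [348.1 361.4] world [ 489.9 -300. ] ext [61.6 11.3] axis deg -129.1
short top [8, 5, 7, 9, 21] [402.9 191. ] world [ 607.9 -288.8] ext [25.9  5.9] axis deg -149.1
lid top [5, 4, 49, 47, 1683] [199.2 194.6] world [600.6 305.6] ext [139.7 136.4] axis deg -90.7Traceback (most recent call last):
  File "<stdin>", line 11, in <module>
  File "<stdin>", line 6, in blob
  File "h.py", line 9, in onz
    o,d=ray(c,p); return (o+d*(z-o[2])/d[2])[:2]
        ~~~^^^^^
  File "h.py", line 5, in ray
    k=cams.calibration(c)
ValueError: time passes only in moves, steps and waits
```

```bash
sed -i 's/cams.calibration(c)/cal(c)/; s/^def ray/import functools\n@functools.lru_cache\ndef cal(c): return cams.calibration(c)\ndef ray/' h.py
python3 - <<'E'
from h import *
t=cv2.imread("pics/top0.png"); s=cv2.imread("pics/side0.png")
g=cv2.cvtColor(s,6)[162:198,248:308]; m=(g>140).astype(np.uint8); n,l,st,ce=cv2.connectedComponentsWithStats(m); i=1+st[1:,4].argmax()
cc=max(cv2.findContours((l==i).astype(np.uint8),0,1)[0],key=len); e=cv2.fitEllipse(cv2.convexHull(cc)); p=np.array(e[0])+[248,162]; print("lid side",st[i],p,onz("side",p,11))
for c,p in(("top",(294.5,181.4)),("side",(329.8,210.6))): print("dish",c,onz(c,p,85))
for c,p in(("top",(199.5,200.1)),("side",(275.3,182.2))): print("lid tip",c,onz(c,p,0))
D=np.mean([onz("top",(294.5,181.4),85),onz("side",(329.8,210.6),85)],axis=0)
a=np.linspace(0,2*np.pi,60)
for im,c in((t,"top"),(s,"side")):
    im=cv2.resize(im,None,fx=5,fy=5,interpolation=cv2.INTER_CUBIC)
    for r,z,col in((60,145,(0,0,255)),(78,85,(0,255,0))):
        P=np.c_[D[0]+r*np.cos(a),D[1]+r*np.sin(a),0*a+z]; cv2.polylines(im,[np.int32(proj(c,P)*5+2)],True,col,1)
    if c=="top": T=im
    else: S=im
cr=lambda im,x,y,w,h,W,H:cv2.resize(im[5*y:5*y+5*h,5*x:5*x+5*w],(W,H))
cv2.imwrite("pics/crop.png",np.vstack([np.hstack([cr(T,390,180,40,70,171,300),cr(T,168,163,65,65,300,300),cr(T,255,140,75,75,300,300)]),np.hstack([cr(S,330,320,80,60,400,300),cr(S,295,165,75,60,371,300)])]))
E
```

```text
lid side [   0    0   60   32 1396] [277.94204521 171.16486835] [623.36475064 347.0735796 ]
dish top [620.9775366   30.23855232]
dish side [621.83521031  23.44119899]
lid tip top [586.38271687 306.40265876]
lid tip side [598.78100219 308.88450021]
```

View pics/crop.png

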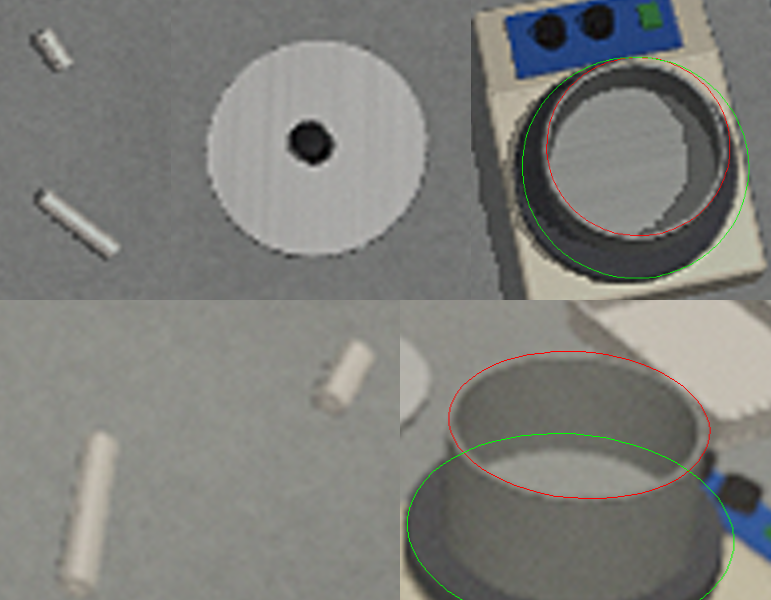

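The crop confirms the choices. The lower-left bar is the long one (about 60 mm against 26 mm), the light disc is 140 mm wide, and the predicted rim ring lies 1–2 mm from the real rim. I estimate the bar at (489,-299.5) with yaw 51°, the lid at (600,306) and the dish at (620,29).

```bash
python3 -c "
from h import *
go([489,-299.5,150],np.radians(51))"
```

```text
q6 end [-6.33, -3.19, -0.05]
t 0.7 turn -77.75 shift m [ 535.7728 -701.2006   91.5304] tilt [ 0.  0. -1.] pos [281.2 558.1 241.6] w 87.3
```

send_rows([
  [0, 0, 10.2, 0, 0, 0, 0],
  [0, 0, 10.2, 0, 0, 0, 0],
  [0, 0, 10.2, 0, 0, 0, 0],
  [0, 0, 10.2, 0, 0, 0, 0],
  [0, 0, 10.2, 0, 0, 0, 0],
  [0, 0, 10.2, 0, 0, 0, 0],
  [0, 0, 10.2, 0, 0, 0, 0],
  [0, 0, 10.2, 0, 0, 0, 0],
])

```text
time: 1.7
tool_pos: [281.2, 558.1, 241.6]
tool_rot: [0.813, 0.583, 0.0, -0.0]
contact_force: [-0.6, 0.2, -0.1]
gripper_width: 43.2
grasp_force: 0.0
```

send_rows([
  [0, 0, 10.2, 0, 0, 0, 0],
  [0, 0, 10.4, 0, 0, 0, 0],
  [0, 0, 0, -0.0335, 0.0438, 0, 0],
  [0, 0, 0, -0.0335, 0.0438, 0, 0],
  [0, 0, 0, -0.0335, 0.0438, 0, 0],
  [0, 0, 0, -0.0335, 0.0438, 0, 0],
  [0, 0, 0, -0.0335, 0.0438, 0, 0],
  [0, 0, 0, -0.0335, 0.0438, 0, 0],
])

```text
time: 2.7
tool_pos: [359.8, 235.1, 241.9]
tool_rot: [0.902, 0.431, 0.001, 0.0]
contact_force: [0.6, -0.1, 1.1]
gripper_width: 43.6
grasp_force: 0.0
```

send_rows([
  [0, 0, 0, -0.0335, 0.0438, 0, 0],
  [0, 0, 0, -0.0335, 0.0438, 0, 0],
  [0, 0, 0, -0.0335, 0.0438, 0, 0],
  [0, 0, 0, -0.0335, 0.0438, 0, 0],
  [0, 0, 0, -0.0335, 0.0438, 0, 0],
  [0, 0, 0, -0.0335, 0.0438, 0, 0],
  [0, 0, 0, -0.0335, 0.0438, 0.02, 0],
  [0, 0, 0, -0.0335, 0.0438, 0.03, 0],
])

```text
time: 3.7
tool_pos: [464.5, -194.5, 192.2]
tool_rot: [0.902, 0.431, 0.001, 0.002]
contact_force: [1.0, 0.1, 0.5]
gripper_width: 43.6
grasp_force: 0.0
```

```bash
python3 -c "
from h import *
go([489,-299.5,60],np.radians(51))"
```

```text
q6 end [-3.23, -0.09, 3.05]
t 3.7 turn 0.02 shift m [-66.301   84.5668 132.5532] tilt [ 0.004 -0.002 -1.   ] pos [ 464.5 -194.5  192.2] w 43.6
```

send_rows([
  [0, 0, 0, -0.033, 0.042, 0, 0],
  [0, 0, 0, -0.033, 0.042, 0.02, 0],
  [0, 0, 0, 0, 0, 0.05, 0],
  [0, 0, 0, 0, 0, 0.05, 0],
  [0, 0, 0, 0, 0, 0.01, 0],
  [0, 0, 0, 0, 0, 0, 0],
])

```text
time: 4.45
tool_pos: [487.4, -296.1, 61.9]
tool_rot: [0.902, 0.431, -0.0, -0.0]
contact_force: [-0.2, -0.5, 0.8]
gripper_width: 43.6
grasp_force: 0.0
```

```bash
python3 -c "
from h import *
go([489,-299.5,20.5],np.radians(51))
t=cams.snapshot('top');s=cams.snapshot('side')
p=telemetry.observe()['tool_pos']
for z in(9,):
  for c,im in(('top',t),('side',s)):
    for off in(0,):
      u=proj(c,[p[0],p[1],9.]); cv2.circle(im,tuple(np.int32(u.round())),1,(0,0,255),-1)
S=lambda im,x,y,w,h:cv2.resize(im[y:y+h,x:x+w],(400,400),interpolation=cv2.INTER_CUBIC)
cv2.imwrite('pics/c2.png',np.hstack([S(t,375,190,80,80),S(s,305,310,80,80)]))"
```

```text
q6 end [-3.21, -0.06, 3.08]
t 4.45 turn 0.07 shift m [-1.6723  3.4145 41.3913] tilt [-0.  0. -1.] pos [ 487.4 -296.1   61.9] w 43.6
```

View pics/c2.png

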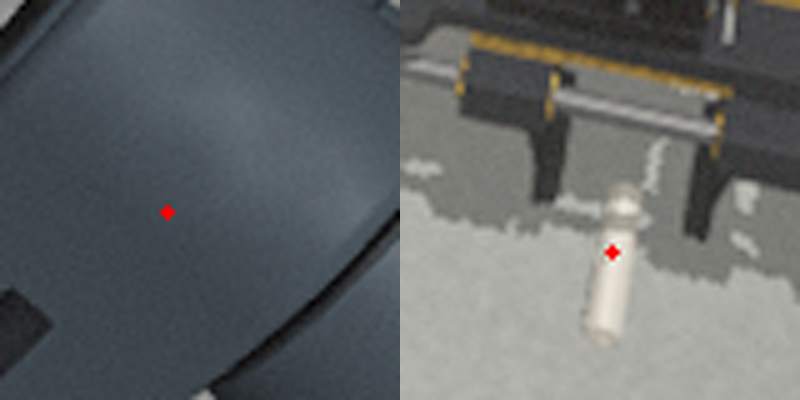

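The side crop shows the long bar lying between the open fingers, with the TCP projected at about its middle (612,252 in the crop). I'll go down the last 41 mm and grip.

send_rows([
  [0, 0, 0, -0.0015, 0.0035, 0.02, 0],
  [0, 0, 0, 0, 0, 0.015, 0],
  [0, 0, 0, 0, 0, 0.006, 0],
  [0, 0, 0, 0, 0, 0, -1],
  [0, 0, 0, 0, 0, 0, -1],
  [0, 0, 0, 0, 0, 0, -1],
  [0, 0, 0, 0, 0, 0, -1],
  [0, 0, 0, 0, 0, 0, -1],
])

```text
time: 5.55
tool_pos: [488.9, -299.3, 20.8]
tool_rot: [0.902, 0.431, 0.0, 0.0]
contact_force: [-0.1, 0.8, -0.9]
gripper_width: 11.3
grasp_force: 30.0
```

send_rows([
  [0, 0, 0, 0, 0, -0.02, -1],
  [0, 0, 0, 0, 0, -0.05, -1],
  [0, 0, 0, 0, 0, -0.055, -1],
  [0, 0, 0, 0, 0, -0.055, -1],
  [0, 0, 0, 0, 0, 0, -1],
])

```text
time: 6.18
tool_pos: [491.3, -301.4, 205.6]
tool_rot: [0.902, 0.431, 0.002, 0.005]
contact_force: [-0.1, 0.4, -1.5]
gripper_width: 10.9
grasp_force: 30.0
```

```bash
python3 -c "
from h import *
go([620,29,200])"
```

```text
t 6.175 turn 0.0 shift m [ 337.8606 -107.5583    4.2101] tilt [ 0.008 -0.007 -1.   ] pos [ 491.3 -301.4  205.6] w 10.9
```

send_rows([
  [0, 0, 0, 0.035, -0.011, 0, -1],
  [0, 0, 0, 0.05, -0.016, 0, -1],
  [0, 0, 0, 0.055, -0.0175, 0, -1],
  [0, 0, 0, 0.055, -0.0175, 0, -1],
  [0, 0, 0, 0.055, -0.0175, 0, -1],
  [0, 0, 0, 0.05, -0.016, 0, -1],
  [0, 0, 0, 0.035, -0.011, 0, -1],
  [0, 0, 0, 0, 0, 0, -1],
])

```text
time: 7.18
tool_pos: [616.2, 31.0, 198.9]
tool_rot: [0.901, 0.433, -0.001, -0.001]
contact_force: [0.1, -0.2, -0.7]
gripper_width: 11.5
grasp_force: 30.0
```

send_rows([
  [0, 0, 0, 0, 0, 0, -1],
  [0, 0, 0, 0, 0, 0, -1],
])

```text
time: 7.42
tool_pos: [616.0, 26.9, 200.1]
tool_rot: [0.903, 0.43, -0.001, -0.0]
contact_force: [-0.1, -0.2, -0.9]
gripper_width: 11.4
grasp_force: 30.0
```

```bash
python3 -c "
from h import *
go([620,29,110.5])
s=cams.snapshot('side');t=cams.snapshot('top')
S=lambda im,x,y,w,h:cv2.resize(im[y:y+h,x:x+w],(400,400),interpolation=cv2.INTER_CUBIC)
cv2.imwrite('pics/c3.png',np.hstack([S(t,250,130,100,100),S(s,280,130,100,100)]))"
```

```text
t 7.425 turn 0.0 shift m [ 4.2184  1.8994 89.614 ] tilt [-0.001 -0.    -1.   ] pos [616.   26.9 200.1] w 11.4
```

View pics/c3.png

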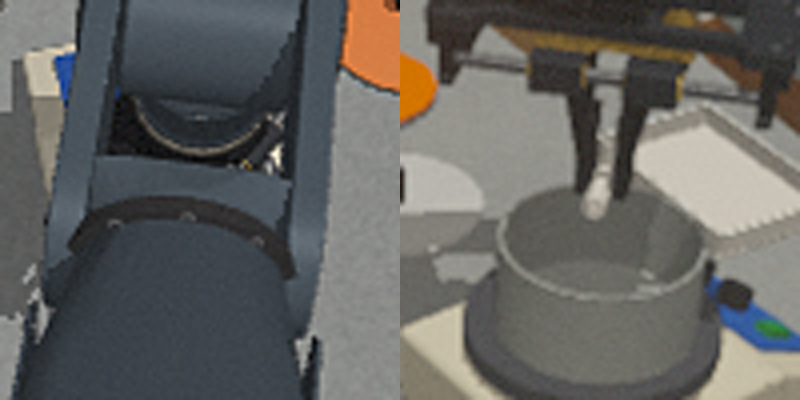

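The bar is held over the dish, at crop (597,197), with its fingertips centred above the mouth. I'll lower it into the dish and slow down near the floor.

send_rows([
  [0, 0, 0, 0.004, 0.002, 0.02, -1],
  [0, 0, 0, 0, 0, 0.025, -1],
  [0, 0, 0, 0, 0, 0.02, -1],
  [0, 0, 0, 0, 0, 0.015, -1],
  [0, 0, 0, 0, 0, 0.006, -1],
  [0, 0, 0, 0, 0, 0, -1],
  [0, 0, 0, 0, 0, 0.001, -1],
  [0, 0, 0, 0, 0, 0, -1],
])

```text
time: 8.52
tool_pos: [621.2, 30.0, 114.4]
tool_rot: [0.902, 0.431, 0.001, 0.0]
contact_force: [-0.3, -0.4, -0.6]
gripper_width: 11.6
grasp_force: 30.0
```

send_rows([
  [0, 0, 0, 0, 0, 0.001, -1],
  [0, 0, 0, 0, 0, 0.001, -1],
  [0, 0, 0, 0, 0, 0.001, -1],
  [0, 0, 0, 0, 0, 0, -1],
])

```text
time: 9.02
tool_pos: [620.6, 30.0, 110.5]
tool_rot: [0.902, 0.431, -0.0, -0.0]
contact_force: [-0.3, 0.1, -0.6]
gripper_width: 11.7
grasp_force: 30.0
```

send_rows([
  [0, 0, 0, 0, 0, 0.0005, -1],
  [0, 0, 0, 0, 0, 0.0005, -1],
  [0, 0, 0, 0, 0, 0, -1],
])

```text
time: 9.4
tool_pos: [620.7, 30.0, 109.8]
tool_rot: [0.902, 0.431, 0.0, 0.0]
contact_force: [0.7, -0.6, -0.4]
gripper_width: 11.3
grasp_force: 30.0
```

send_rows([
  [0, 0, 0, 0, 0, 0.0005, -1],
  [0, 0, 0, 0, 0, 0, -1],
  [0, 0, 0, 0, 0, 0, -1],
])

```text
time: 9.78
tool_pos: [620.8, 30.0, 109.7]
tool_rot: [0.902, 0.431, 0.0, 0.0]
contact_force: [-2.1, 0.1, 4.9]
gripper_width: 11.6
grasp_force: 30.0
```

Contact with the floor reads 5 N. I'll open the fingers part-way, which leaves room inside the mouth, and rise straight up.

send_rows([
  [0, 0, 0, 0, 0, 0, -0.3],
  [0, 0, 0, 0, 0, 0, -0.3],
  [0, 0, 0, 0, 0, 0, -0.3],
  [0, 0, 0, 0, 0, -0.01, -0.3],
  [0, 0, 0, 0, 0, -0.03, -0.3],
  [0, 0, 0, 0, 0, -0.05, -0.3],
  [0, 0, 0, 0, 0, -0.05, -0.3],
  [0, 0, 0, 0, 0, 0, 0],
])

```text
time: 10.78
tool_pos: [623.9, 29.7, 255.0]
tool_rot: [0.902, 0.431, 0.005, 0.003]
contact_force: [0.6, -0.5, -0.7]
gripper_width: 35.0
grasp_force: 0.0
```

```bash
python3 -c "
from h import *
go([600,306.5,230])"
```

```text
t 10.775 turn 0.0 shift m [ 200.1229 -192.7738   24.3187] tilt [ 0.012 -0.001 -1.   ] pos [623.9  29.7 255. ] w 35.0
```

send_rows([
  [0, 0, 0, 0.033, -0.032, 0, 0.2],
  [0, 0, 0, 0.033, -0.032, 0, 0.2],
  [0, 0, 0, 0.033, -0.032, 0, 0.2],
  [0, 0, 0, 0.033, -0.032, 0, 0.2],
  [0, 0, 0, 0.033, -0.032, 0.04, 0.2],
  [0, 0, 0, 0.033, -0.032, 0.06, 0.2],
  [0, 0, 0, 0, 0, 0.06, 0.2],
  [0, 0, 0, 0, 0, 0, 0.2],
])

```text
time: 11.78
tool_pos: [591.0, 295.6, 92.9]
tool_rot: [0.902, 0.431, -0.008, -0.001]
contact_force: [-0.7, 0.1, -0.4]
gripper_width: 52.2
grasp_force: 0.0
```

```bash
python3 -c "
from h import *
s=cams.snapshot('side');t=cams.snapshot('top')
go([600,306.5,34])
p=telemetry.observe()['tool_pos']
for c,im in(('top',t),('side',s)):
  print(c,[ (onz(c,r['point'],0).round(1),r['point'],round(r['conf'],2)) for r in models.tip_of('lid',c)])
u=proj('side',[p[0],p[1],25.]);cv2.circle(s,tuple(np.int32(u.round())),0,(0,0,255),-1)
S=lambda im,x,y,w,h:cv2.resize(im[y:y+h,x:x+w],(400,400),interpolation=cv2.INTER_CUBIC)
cv2.imwrite('pics/c4.png',np.hstack([S(s,300,160,70,70),S(s,240,130,80,80)]))"
```

```text
t 11.875 turn 0.0 shift m [ 9.7993 -3.7756 65.8072] tilt [-0. -0. -1.] pos [596.8 296.5  99.8] w 52.1
top [(array([298.3, 367.6]), [175.7, 300.4], 0.94), (array([634.6, 477.9]), [141.6, 184.4], 0.93), (array([ 796.4, -144.6]), [351.2, 130.3], 0.89), (array([603.2, 315.3]), [196.6, 194.5], 0.84)]
side [(array([295.1, 360.1]), [169.3, 196.1], 0.88), (array([638.1, 488.4]), [265.7, 152.6], 0.83), (array([586.4, 296. ]), [273.1, 185.3], 0.55)]
```

View pics/c4.png

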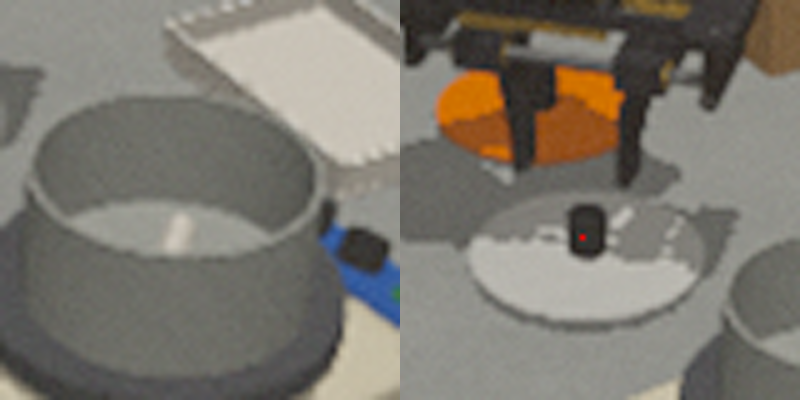

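The side crop shows the bar lying on the dish floor (178,230). The gripper is over the large light lid, with the knob at (588,231) and the predicted point at (582,237), a few mm short.

```bash
python3 -c "
from h import *
print(onz('side',(277.5,176.0),25),onz('top',(198.1,193.6),34))
t=cv2.imread('pics/top0.png');s=cv2.imread('pics/side0.png')
for im,c,(x,y,w,h),z in((t,'top',(185,180,28,28),33),(s,'side',(268,168,20,20),25)):
  m=(cv2.cvtColor(im,6)[y:y+h,x:x+w]<90).astype(np.uint8);n,l,st,ce=cv2.connectedComponentsWithStats(m);i=1+st[1:,4].argmax();p=ce[i]+[x,y];print(c,st[i],p,onz(c,p,z))
go([600,306.5,34])"
```

```text
[603.03901756 301.54477578] [598.92455185 304.49671403]
top [ 9  9  9 10 69] [197.97101449 193.43478261] [599.61152299 305.06514262]
side [ 6  3  7 11 69] [276.97101449 175.72463768] [602.19023873 303.55220026]
t 11.975 turn 0.0 shift m [ 7.9484 -5.4501 68.7452] tilt [ 0.005  0.002 -1.   ] pos [598.9 296.8 102.7] w 52.2
```

send_rows([
  [0, 0, 0, 0.006, -0.004, 0.03, 0.2],
  [0, 0, 0, 0, 0, 0, 0.2],
  [0, 0, 0, 0, 0, 0, 0.2],
  [0, 0, 0, 0, 0, 0, 0.2],
])

```text
time: 12.48
tool_pos: [598.4, 304.0, 71.6]
tool_rot: [0.902, 0.431, 0.002, 0.0]
contact_force: [0.3, 0.4, 0.3]
gripper_width: 52.1
grasp_force: 0.0
```

```bash
python3 -c "
from h import *
go([600.5,304.5,34])"
```

```text
t 12.475 turn 0.0 shift m [ 1.6263  1.2088 37.626 ] tilt [ 0.003  0.001 -1.   ] pos [598.4 304.   71.6] w 52.1
```

send_rows([
  [0, 0, 0, 0.0015, 0.001, 0.02, 0.2],
  [0, 0, 0, 0, 0, 0.012, 0.2],
  [0, 0, 0, 0, 0, 0.005, 0.2],
  [0, 0, 0, 0, 0, 0, 0.2],
  [0, 0, 0, 0, 0, 0, 0.2],
])

```text
time: 13.1
tool_pos: [599.1, 304.5, 32.4]
tool_rot: [0.902, 0.431, 0.0, -0.0]
contact_force: [-0.4, -0.6, 0.3]
gripper_width: 52.2
grasp_force: 0.0
```

send_rows([
  [0, 0, 0, 0, 0, 0, -1],
  [0, 0, 0, 0, 0, 0, -1],
  [0, 0, 0, 0, 0, 0, -1],
  [0, 0, 0, 0, 0, 0, -1],
  [0, 0, 0, 0, 0, 0, -1],
])

```text
time: 13.72
tool_pos: [599.1, 304.5, 32.7]
tool_rot: [0.902, 0.431, 0.0, 0.0]
contact_force: [0.1, -0.3, 1.7]
gripper_width: 23.0
grasp_force: 30.0
```

send_rows([
  [0, 0, 0, 0, 0, -0.01, -1],
  [0, 0, 0, 0, 0, -0.025, -1],
  [0, 0, 0, 0, 0, -0.045, -1],
  [0, 0, 0, 0, 0, -0.05, -1],
  [0, 0, 0, 0, 0, -0.045, -1],
  [0, 0, 0, 0, 0, -0.02, -1],
  [0, 0, 0, 0, 0, 0, -1],
  [0, 0, 0, 0, 0, 0, -1],
])

```text
time: 14.72
tool_pos: [597.8, 304.1, 226.2]
tool_rot: [0.902, 0.431, -0.002, -0.0]
contact_force: [-0.6, -0.2, -2.6]
gripper_width: 23.6
grasp_force: 30.0
```

```bash
python3 -c "
from h import *
go([620,29.5,225])
print(telemetry.observe()['contact_force'])"
```

```text
t 14.725 turn 0.0 shift m [-199.6307  189.9171    1.3703] tilt [-0.003 -0.001 -1.   ] pos [597.8 304.1 226.2] w 23.6
[-0.64962914 -0.15157603 -2.64546449]
```

Lifted, with a pull of 2.6 N that matches the lid's weight. Carrying it to the dish.

send_rows([
  [0, 0, 0, -0.02, 0.019, 0, -1],
  [0, 0, 0, -0.035, 0.033, 0, -1],
  [0, 0, 0, -0.035, 0.033, 0, -1],
  [0, 0, 0, -0.035, 0.033, 0, -1],
  [0, 0, 0, -0.035, 0.034, 0, -1],
  [0, 0, 0, -0.025, 0.024, 0, -1],
  [0, 0, 0, -0.015, 0.014, 0, -1],
  [0, 0, 0, 0, 0, 0, -1],
])

```text
time: 15.72
tool_pos: [620.6, 28.7, 226.4]
tool_rot: [0.903, 0.43, -0.001, -0.001]
contact_force: [-0.5, 0.7, -2.6]
gripper_width: 23.4
grasp_force: 30.0
```

send_rows([
  [0, 0, 0, 0, 0, 0, -1],
  [0, 0, 0, 0, 0, 0, -1],
  [0, 0, 0, 0, 0, 0, -1],
])

```text
time: 16.1
tool_pos: [620.9, 30.7, 227.6]
tool_rot: [0.902, 0.432, 0.0, -0.0]
contact_force: [-0.5, 0.7, -2.9]
gripper_width: 23.4
grasp_force: 30.0
```

```bash
python3 -c "
from h import *
go([620,29.5,185])
s=cams.snapshot('side')
p=telemetry.observe()['tool_pos']; a=np.linspace(0,2*np.pi,80)
im=cv2.resize(s[120:250,270:400],None,fx=4.6,fy=4.6,interpolation=cv2.INTER_CUBIC)
for x,y,z,r,col in((620,29.5,145,60,(0,0,255)),(p[0],p[1],p[2]-32.7+6,70,(0,255,0))):
  cv2.polylines(im,[np.int32((proj('side',np.c_[x+r*np.cos(a),y+r*np.sin(a),0*a+z])-[270,120]+.5)*4.6)],True,col,1)
cv2.imwrite('pics/c5.png',im)"
```

```text
t 16.1 turn 0.0 shift m [-1.4811  0.0627 42.6427] tilt [ 0.  0. -1.] pos [620.9  30.7 227.6] w 23.4
```

View pics/c5.png

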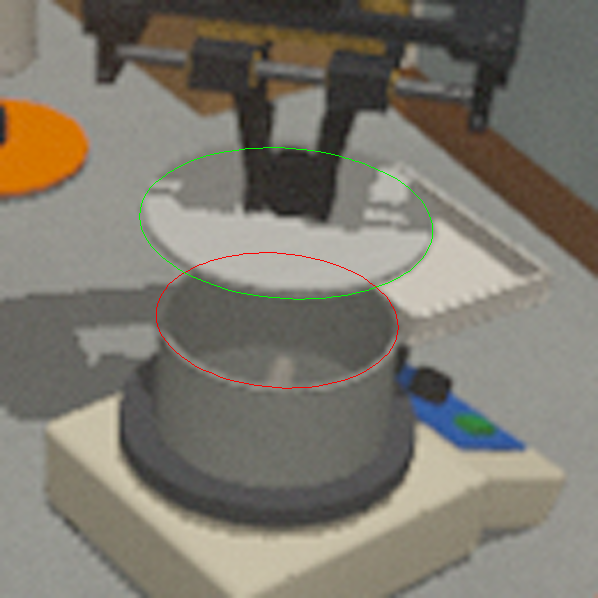

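The lid and dish match the predicted rings (lid at (286,223), rim at (277,320)), so they are coaxial within about 2 mm and the lid is level. Lowering now, with slow steps at the end.

send_rows([
  [0, 0, 0, -0.0015, 0, 0.015, -1],
  [0, 0, 0, 0, 0, 0.015, -1],
  [0, 0, 0, 0, 0, 0.01, -1],
  [0, 0, 0, 0, 0, 0.007, -1],
  [0, 0, 0, 0, 0, 0.003, -1],
  [0, 0, 0, 0, 0, 0.001, -1],
  [0, 0, 0, 0, 0, 0, -1],
  [0, 0, 0, 0, 0, 0, -1],
])

```text
time: 17.15
tool_pos: [620.3, 28.3, 177.0]
tool_rot: [0.902, 0.431, 0.0, 0.0]
contact_force: [-0.3, -1.0, -2.0]
gripper_width: 23.4
grasp_force: 30.0
```

send_rows([
  [0, 0, 0, 0, 0, 0.002, -1],
  [0, 0, 0, 0, 0, 0.001, -1],
  [0, 0, 0, 0, 0, 0.0005, -1],
  [0, 0, 0, 0, 0, 0, -1],
  [0, 0, 0, 0, 0, 0, -1],
])

```text
time: 17.77
tool_pos: [620.1, 28.3, 173.1]
tool_rot: [0.902, 0.431, 0.0, 0.0]
contact_force: [0.2, -0.4, -1.5]
gripper_width: 23.2
grasp_force: 30.0
```

send_rows([
  [0, 0, 0, 0, 0, 0.0005, -1],
  [0, 0, 0, 0, 0, 0.0005, -1],
  [0, 0, 0, 0, 0, 0, -1],
  [0, 0, 0, 0, 0, 0, -1],
])

```text
time: 18.27
tool_pos: [620.0, 28.3, 172.1]
tool_rot: [0.902, 0.431, -0.0, 0.0]
contact_force: [0.7, -0.3, -2.8]
gripper_width: 23.4
grasp_force: 30.0
```

send_rows([
  [0, 0, 0, 0, 0, 0.0005, -1],
  [0, 0, 0, 0, 0, 0.0005, -1],
  [0, 0, 0, 0, 0, 0, -1],
  [0, 0, 0, 0, 0, 0, -1],
])

```text
time: 18.77
tool_pos: [620.1, 28.3, 171.7]
tool_rot: [0.902, 0.431, 0.0, 0.0]
contact_force: [-1.1, -0.2, 4.1]
gripper_width: 23.6
grasp_force: 30.0
```

Seated: the force swung from -2.7 to +4 N at exactly the expected height. Releasing and rising.

send_rows([
  [0, 0, 0, 0, 0, 0, 0.2],
  [0, 0, 0, 0, 0, 0, 0.2],
  [0, 0, 0, 0, 0, 0, 0.2],
  [0, 0, 0, 0, 0, 0, 0.2],
  [0, 0, 0, 0, 0, -0.01, 0.2],
  [0, 0, 0, 0, 0, -0.03, 0.2],
  [0, 0, 0, 0, 0, -0.04, 0.2],
  [0, 0, 0, 0, 0, -0.05, 0.2],
])

```text
time: 19.77
tool_pos: [619.5, 28.4, 302.1]
tool_rot: [0.902, 0.431, -0.001, -0.0]
contact_force: [1.1, 0.1, 1.1]
gripper_width: 51.8
grasp_force: 0.0
```

send_rows([
  [0, 0, 0, 0, 0, -0.02, 0.2],
  [0, 0, 0, 0, 0, 0, 0.2],
  [0, 0, 0, 0, 0, 0, 0.2],
  [0, 0, 0, 0, 0, 0, 0.2],
])

```text
time: 20.27
tool_pos: [619.2, 28.4, 319.3]
tool_rot: [0.902, 0.431, -0.001, -0.001]
contact_force: [0.4, -0.4, 0.9]
gripper_width: 52.6
grasp_force: 0.0
```

```bash
python3 -c "
from h import *
s=cams.snapshot('side'); a=np.linspace(0,2*np.pi,80)
im=cv2.resize(s[120:250,270:400],None,fx=4.6,fy=4.6,interpolation=cv2.INTER_CUBIC)
for x,y,z,r,col in((620,28.5,145,70,(0,255,0)),):
  cv2.polylines(im,[np.int32((proj('side',np.c_[x+r*np.cos(a),y+r*np.sin(a),0*a+z])-[270,120]+.5)*4.6)],True,col,1)
cv2.imwrite('pics/c6.png',im)"
```

```text
(no output)
```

View pics/c6.png

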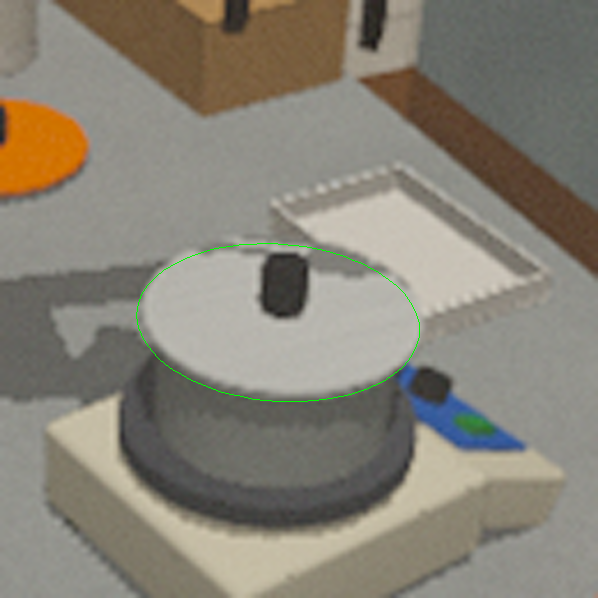

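The lid lies flat and centred on the rim, with its disc matching the predicted ring around (278,322). The dish has not moved on its plate and the gripper is well clear. Handing in.

```bash
python3 -c "
from bench import ctrl
print(ctrl.finish_job())"
```

```text
the job is handed in; nothing more can be done
None
```

I've handed in the job: the long stirring bar lies on the dish's floor and the large lid sits flat and centred on the rim, finished at about 20 s of the 61 s allowed; the hand-in call gave no verdict.

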